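# Spin-check the dust extractor's fan

## Task

Slide the orange thumb latch of the bench dust extractor so that its blue cover springs open, then check with light pushes on the vanes that the fan turns freely: anticlockwise as seen looking at the fan, at least two turns in all, never faster than one turn a second, and at least once flick it and take your hand away so that it runs on untouched for a good second. Let it come to a standstill with the cover left open, and leave the model house, the glue bottle and the screwdriver where they are.

Things in the scene. Friction and masses are not known exactly. Their poses are not given: they have to be found in the camera images.
- fan_centre (a point): Point on the fan's axis on the flat green deck (fixed, 130 mm above the table). z: the fan's axis, out of the deck, leaning 20 degrees from vertical towards the robot; x: up the slope, away from the robot; y: level, to the left. Deck: x -115 to 115, y -185 to 120 mm in this frame, used below too. The machine stands fast; its place and yaw vary.
- impeller (a joint): Angle of the fan wheel (rad, counts on past full turns), growing anticlockwise seen looking at the fan (right-handed about fan_centre's z), the way wanted. Starts between -0.5 and 0.5; at 0 the red vane lies along fan_centre's x. The motor behind drags a little: left alone it slows by 2 to 4 rad/s each second, then stays.
- cover (a joint): Angle of the blue cover (rad): 0 shut, 2.2 fully open. Sheet box over the fan, 200 mm (x) by 210 mm (y, -105 to 105), 58 mm high, hinged along its left edge (y = 105 mm on the deck). Freed by the latch, a spring throws it open to 2.2 rad, where it stays, leaning out to the left of the fan.
- latch_tab (a point): Centre (17 mm above the deck) of the latch's orange thumb tab, 16 mm (x) by 26 mm (y), 34 mm high, on the deck to the right of the cover: shut, at x = 0, y = -152 mm. Axes as fan_centre. Deck free 60 mm and more up and down the slope from it.
- latch (a joint): Travel of the latch (m): 0 shut, slides up the slope (fan_centre's +x) to a stop at 0.022; the cover is freed from about 0.014 on. It takes 3 to 5 N; a spring pushes it back when let go.
- house_centre (a point): Centre (50 mm up) of a loose plywood model house, 110 x 95 mm, 110 mm high, standing to the right of the extractor. Leave it alone.
- glue_centre (a point): Centre (75 mm up) of a loose white glue bottle, 56 mm across, 150 mm high, standing to the right of the extractor. Leave it alone.
- driver_grip (a point): Handle of a loose yellow screwdriver, 190 mm long, lying to the left of the extractor. Leave it alone.
- red_vane (a point): Outer end, half-way up (radius 78 mm, 28 mm above the deck), of the red vane of the aluminium fan wheel under the cover, 0.5 to 1 kg: disc of radius 80 mm, its top 9 mm above the deck; hub of radius 22 mm up to 51 mm; 5 straight radial vanes 72 degrees apart, 6 mm thick, radius 22 to 78 mm, 9 to 48 mm above the deck. No shroud or rim. Turns with the wheel; x outwards.

How it is judged (in metres and radians):
On the way, in this order (a step that is already met when the one before it is completed fails the run):
1. the latch is slid and the cover has sprung open (value of joint cover above 1.6 rad), for 0.2 s.
2. flicked, the fan runs on by itself, forwards (faster than 0.3 rad/s), untouched, for 0.6 s (velocity of joint impeller above 0.3 rad/s and contact force between each of the arm, the fingers and impeller below 0.05 N), for 0.6 s.
At the end, for the whole second after the job is handed in: The fan has been turned about two turns or more anticlockwise (joint impeller above 12.0 rad), stands still (under 0.1 rad/s), and the cover stands open (above 1.6 rad) (value of joint impeller above 12 rad and velocity of joint impeller between -0.1 and 0.1 rad/s and value of joint cover above 1.6 rad); the robot touches nothing.
It fails at once if the model house is moved more than 30 mm (distance of house_centre from where it was at the start of the episode above 0.03 m).
It fails at once if the glue bottle is moved more than 30 mm (distance of glue_centre from where it was at the start of the episode above 0.03 m).
It fails at once if the screwdriver is moved more than 30 mm (distance of driver_grip from where it was at the start of the episode above 0.03 m).
It fails at once if the fan's thin vanes are pushed or squeezed with more than 30 N (contact force between the fingers and impeller above 30 N).
It fails at once if the fan is spun faster than 6.6 rad/s (a turn a second, with a little to spare) (velocity of joint impeller above 6.6 rad/s).
It also fails if it takes over 64 s, if anything falls off the work surface, if the arm or the gripper's body presses on something with over 40 N, if the wrist force passes 120 N, or if a joint passes its speed limit or range.

## Robot

A 7-joint arm with a two-finger parallel gripper is mounted at the origin on the work surface. World frame = base frame: x ahead of the robot, y to its left, z up, the work surface at z = 0. Lengths are in mm, angles in rad, forces in N, time in s.
With the tool pointing down it reaches from about 425 to 875 mm from the base axis. Payload 9.9 kg.
Tool frame: the origin (TCP) lies at the very end of the fingers, on their centre line; the grasp point (between the pads) lies 19 mm behind it; z points along the fingers, y is the direction in which the jaws open and shut (so a half turn about z gives the same grasp; the last joint's range is limited). The gripper opens to 85 mm and grips with 20 to 120 N. Pads are 22 mm wide; open, the fingers measure 114 mm over their backs; the gripper's body (76 mm by 85 mm) begins 54 mm behind the grasp point. The pads swing forward as they close: fully open they stand 13 mm farther back than shut.
Start: joints at [1.136, 0.576, 0.025, 1.437, -0.015, 1.129, -0.057], TCP at [231.968, -633.893, 231.289] pointing down, gripper open.
Joint ranges: [-2.76, 2.76], [-0.34, 2.15], [-1.52, 1.57], [0.19, 2.46], [-1.09, 4.23], [0.17, 1.99], [-2.82, 2.82]. Speed limits (rad/s): [2.22, 2.22, 3.01, 3.01, 3.14, 3.14, 3.14].

## Interface

Orientations are given as a unit quaternion [w, x, y, z].
In Python, from bench import status, optics, env gives the robot as it stands.
- The arm moves only by the tool move_arm, never from a script. Its argument "deltas" is a list of rows, each a list of 5 numbers: the shift along the tool's x, y, z in m, then the turn about the tool's z in degrees, then the opening in per cent of the stroke, from 0 (shut) to 100 (fully open). In form: [[x, y, z, yaw, hand], ...]. A call has 1 to 5 rows; each row shifts and turns the pose as measured when the row begins, along the tool's axes as they then stand; what a row does not reach is not made up. A row lasts 1/12 s, in which the tool goes at most 41.7 mm and 7.16 degrees, less where a joint would pass 70% of its speed; a pose out of reach is approached as far as the arm can. A call is refused whole if a number of a shift passes 0.0417 or a number of a turn 7.16, either way. A call with a gripper value outside its range is refused whole. The fingers move at their own pace and stop on an object; "force" is the grip in N (left out, the last holds). Time passes only in rows, so rows that do not move let the fingers close. It gives the time, the measured TCP pose, the force and the opening at its end, in the units of the state.
- status.sense(): the state, without advancing time (a new reading comes with each control period).
- optics.camera(name): name is "side" or "top" or "wrist"; returns a dict with "frame" (480x640x3 uint8, red, green, blue), "K" (3x3 intrinsics, pixels), "k1" (the pictures are not rectified: a ray, as slopes to the right and down, at radius r is drawn at 1 + k1 r^2 times it, then the intrinsics apply), "pose" (4x4, takes a point from camera to world coordinates). Camera axes: x right, y down, z forward; pixel columns grow to the right and rows downward; lengths in mm; the calibration is good to about 2 mm. A picture is of the moment at which its call begins. There is no depth.
- env.close_job(): hands the job in, once; it reports no verdict.
Trained networks look in a picture, given as the dict that the camera call returned (one of the last four; its "shot" number tells which), for a name from the list of things; names that differ only in an ending like _2 or _b are one class to them, and where a whole thing is asked for, a point or a joint stands for the part that bears it (a point fixed in the world has none). Each returns a list of dicts, best first, with "score" (0 to 1); they miss things now and then, are a little off and sometimes report something else, mostly with a low value. They report only what shows in the picture. A call takes as long as a camera call.
- optics.recognise(picture, query): "box" ([left, top, width, height] in pixels, round what is visible of it).
- optics.masks_of(picture, query): "region" (480x640 bool, what is visible of it) and "box" ([left, top, width, height] in pixels, round what is visible of it).
The state is a dict: "time_s": time; "joint_pos": joint angles; "joint_vel": joint speeds; "effort": joint torques, N m; "position": TCP position; "ee_rot": TCP orientation; "ft_force": force on the tool from outside, world axes, zero at the start; "torque": the same for the moment, N m; "opening": finger opening in mm.
Only numpy, scipy, OpenCV 4.12 (cv2) and the standard library are available. Lean on these libraries where they do the work, as an engineer would, in place of code of your own. Each camera call takes 0.05 s, during which the arm holds its last target. There are 200 camera calls.

## Working session

There is one attempt and no reset: what is moved stays moved. The work goes in short steps, Python scripts to look and compute and a tool call to move; the robot and the scene stay as the last step left them, time stands still between calls to the robot, and variables do not carry over. Pictures are saved under pics/ and viewed, about 8 in all and at most 12, crops included, and the job is handed in when it is done.

Besides the shell and the picture viewer there is one more tool, called after "Emit:" by a JSON object that holds its "name" and its "arguments", one argument or row to a line. move_arm: Moves the arm, as the interface text tells. Its arguments: {"type":"object","properties":{"deltas":{"type":"array"},"force":{"type":"number"}},"required":["deltas"]}

```bash
ls; mkdir -p pics; python3 - <<'E'
from bench import status,optics
import cv2,numpy as np
s=status.sense();print({k:np.round(v,3).tolist() for k,v in s.items()})
ims=[]
for n in("top","side"):
    c=optics.camera(n);print(n,c["K"].tolist(),c["k1"],np.round(c["pose"],3).tolist())
    for q in("latch_tab","cover","fan_centre","house_centre","glue_centre","driver_grip"):
        try:print(q,[(r["box"],round(r["score"],2)) for r in optics.recognise(c,q)][:2])
        except Exception as e:print(q,e)
    cv2.imwrite(f"pics/{n}0.png",c["frame"][:,:,::-1])
print(status.sense()["time_s"])
E
```

```text
pics
{'time_s': 0.0, 'joint_pos': [1.136, 0.577, 0.025, 1.438, -0.015, 1.129, -0.056], 'joint_vel': [0.001, -0.002, -0.001, -0.001, -0.001, -0.001, 0.002], 'effort': [0.001, -76.576, 2.251, -28.596, 0.015, 0.013, 0.0], 'position': [231.753, -633.475, 230.443], 'ee_rot': [-0.001, 0.985, 0.174, -0.0], 'ft_force': [0.189, -0.24, -0.356], 'torque': [-0.015, 0.042, 0.018], 'opening': 85.066}
top [[501.5322888960085, 0.0, 316.99767221349896], [0.0, 501.5322888960085, 234.8172310515503], [0.0, 0.0, 1.0]] -0.12607551344434575 [[0.014, -0.988, 0.156, 336.98], [-1.0, -0.011, 0.02, 11.26], [-0.018, -0.156, -0.988, 1324.794], [0.0, 0.0, 0.0, 1.0]]
latch_tab [([383.4, 216.0, 28.3, 19.9], 0.77)]
cover [([285.8, 159.5, 108.3, 102.6], 0.8)]
fan_centre [([272.3, 143.7, 152.0, 138.8], 0.73)]
house_centre [([445.0, 229.9, 52.7, 51.5], 0.56)]
glue_centre [([428.2, 298.0, 27.5, 21.8], 0.56)]
driver_grip [([226.7, 155.0, 44.3, 56.1], 0.82)]
side [[547.8016218327676, 0.0, 313.62258868605164], [0.0, 547.8016218327676, 244.92587488788058], [0.0, 0.0, 1.0]] -0.1298759874117741 [[-0.928, -0.287, 0.24, 274.305], [-0.373, 0.693, -0.617, 697.737], [0.011, -0.662, -0.75, 955.103], [0.0, 0.0, 0.0, 1.0]]
latch_tab [([332.9, 174.4, 16.8, 14.0], 0.46)]
cover [([226.8, 157.2, 143.6, 133.9], 0.96)]
fan_centre [([212.8, 150.7, 171.0, 192.7], 0.87)]
house_centre [([358.1, 144.2, 57.3, 56.0], 0.62)]
glue_centre [([419.4, 168.5, 27.1, 56.1], 0.79), ([361.6, 145.6, 51.9, 56.8], 0.58)]
driver_grip [([183.5, 301.4, 45.9, 66.9], 0.85)]
0.7
```

```bash
python3 - <<'E'
import cv2,numpy as np
a=cv2.imread("pics/top0.png")[120:345,200:520];b=cv2.imread("pics/side0.png")[120:400,150:470]
a=cv2.resize(a,None,fx=1.25*2,fy=2.5)
cv2.imwrite("pics/a.png",a)
cv2.imwrite("pics/b.png",cv2.resize(b,None,fx=2,fy=2))
E
```

```text
(no output)
```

View pics/a.png

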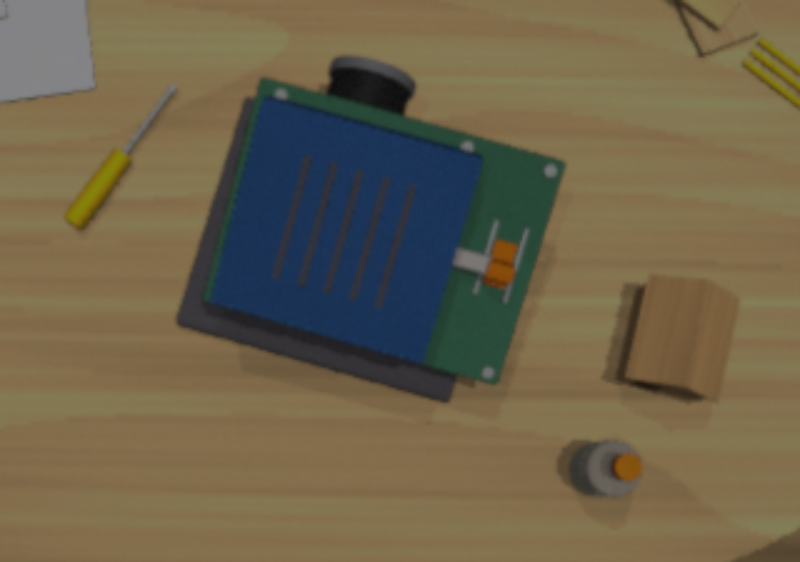

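View pics/b.png

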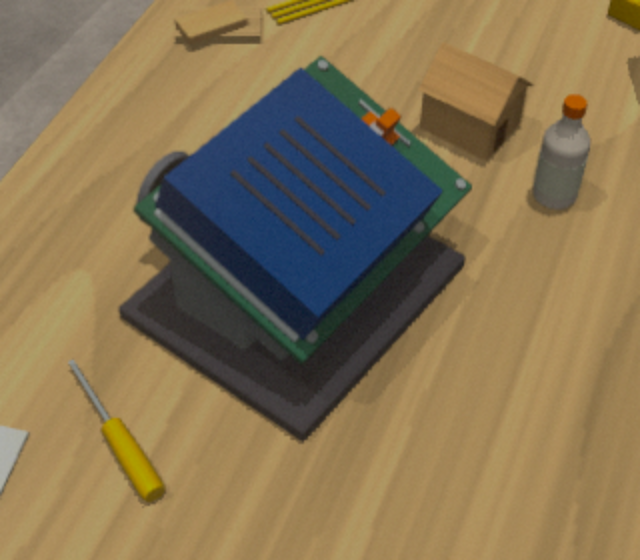

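```bash
cat > h.py <<'E'
import numpy as np,json,cv2
from scipy.spatial.transform import Rotation as R
def proj(c,P):
    K,k1,T=map(np.array,(c["K"],c["k1"],c["pose"]))
    q=(np.asarray(P)-T[:3,3])@T[:3,:3]; s=q[:,:2]/q[:,2:]
    s=s*(1+k1*(s**2).sum(1,keepdims=True)); return s@K[:2,:2].T+K[:2,2]
def frame(p):  # x,y,z,yaw -> rotation, origin ; z leans towards robot, x up the slope
    return R.from_euler("ZY",[p[3],-20*np.pi/180]).as_matrix(),np.array(p[:3])
def d2w(p,L): A,o=frame(p); return np.atleast_2d(L)@A.T+o
def w2d(p,W): A,o=frame(p); return (np.atleast_2d(W)-o)@A
try: F=json.load(open("F.json"))
except Exception: F=None
def tcp():
    from bench import status
    s=status.sense(); p=s["position"]; q=np.array(s["ee_rot"])
    A=R.from_quat(q[[1,2,3,0]]).as_matrix()
    return s,np.array(p),A
def go(L,yaw=None):
    "shift in tool axes (m) and cw turn to bring TCP to deck-frame point L"
    s,p,A=tcp(); t=d2w(F,L)[0]; d=A.T@(t-p)/1000
    y=np.degrees(np.arctan2(A[1,0],A[0,0]))
    print("t",s["time_s"],"deck now",w2d(F,p)[0].round(1),"world tgt",t.round(1),"shift m",d.round(4),"tool x yaw",y.round(1),"turn",(y-np.degrees(F[3])).round(1),"f",np.round(s["ft_force"],1),"open",round(s["opening"],1))
E
python3 - <<'E'
from h import *
from bench import optics
from scipy.optimize import least_squares
T=[((262,79),(115,120,0)),((565,161),(115,-185,0)),((497,382),(-115,-185,0)),((268,97),(100,105,58)),((482,155),(100,-105,58)),((424,362),(-100,-105,58)),((207,300),(-100,105,58))]
S=[((322,58),(115,-185,0)),((470,185),(-115,-185,0)),((138,208),(115,120,0)),((305,355),(-115,120,0)),((305,70),(100,-105,58)),((440,190),(-100,-105,58)),((310,325),(-100,105,58)),((163,180),(100,105,58))]
ct,cs=optics.camera("top"),optics.camera("side")
uT=np.array([u for u,_ in T])/2.5+[200,120];uS=np.array([u for u,_ in S])/2+[150,120]
LT=[l for _,l in T];LS=[l for _,l in S]
f=lambda p:np.r_[(proj(ct,d2w(p,LT))-uT).ravel(),(proj(cs,d2w(p,LS))-uS).ravel()]
r=least_squares(f,[600,0,130,-.26],loss="soft_l1");print("free z",r.x);print(f(r.x).round(1))
r2=least_squares(lambda q:f([q[0],q[1],130,q[2]]),[600,0,-.26],loss="soft_l1");q=r2.x;p=[q[0],q[1],130,q[2]];print("z130",p,f(p).round(1))
json.dump(p,open("F.json","w"));import h;h.F=p
tab=d2w(p,[[0,-152,17]]);print("tab",tab,proj(ct,tab),proj(cs,tab))
h.go([-40,-158,100])
E
```

```text
free z [ 5.91064616e+02 -1.88696923e+01  1.23203792e+02 -2.71375637e-01]
[-0.2 -1.5  0.7 -0.3  0.2  0.8 -1.5 -0.4  0.9  0.9 -0.2 -0.3  1.6  0.
 -0.9 -0.6  1.1  1.3 -2.1  0.2 -0.6  4.1 -2.6 -0.1  1.   1.4  4.1 -3.1
  0.4 -0.2]
z130 [np.float64(589.2973269302844), np.float64(-16.27235035602259), 130, np.float64(-0.2701444293428357)] [-1.5 -1.7  0.2 -0.4 -0.3  1.2 -2.8 -0.5  0.1  0.8 -1.   0.2  0.3  0.4
 -0.7 -2.1  1.8  0.1 -2.4 -1.  -0.2  3.3 -2.4 -1.7  1.7  0.1  4.5 -4.
  0.3 -1.5]
tab [[ 543.12952109 -161.20799222  145.97477455]] [[399.39373616 227.20991998]] [[342.14836669 182.82933115]]
t 0.8 deck now [-134.1 -690.6  156.6] world tgt [ 477.9 -149.4  210.3] shift m [ 0.3975 -0.3705  0.0211] tool x yaw 20.1 turn 35.6 f [-1.2  0.5 -0.8] open 85.7
```

Emit:
{"name": "move_arm", "arguments": {
  "deltas": [
    [0.028, -0.026, 0, 0, 0],
    [0.028, -0.026, 0, 0, 0],
    [0.028, -0.026, 0, 0, 0],
    [0.028, -0.026, 0, 0, 0],
    [0.028, -0.026, 0, 0, 0]
  ]
}}

```text
time_s: 1.22
position: [314.4, -466.3, 229.0]
ee_rot: [0.002, 0.986, 0.167, -0.002]
ft_force: [0.7, -0.1, -0.8]
opening: 25.7
```

Emit:
{"name": "move_arm", "arguments": {
  "deltas": [
    [0.028, -0.026, 0, 0, 0],
    [0.028, -0.026, 0, 0, 0],
    [0.028, -0.026, 0, 0, 0],
    [0.028, -0.026, 0, 0, 0],
    [0.028, -0.026, 0, 0, 0]
  ]
}}

```text
time_s: 1.63
position: [406.5, -289.2, 229.1]
ee_rot: [0.003, 0.986, 0.166, -0.001]
ft_force: [1.0, -0.2, -0.0]
opening: -0.3
```

Emit:
{"name": "move_arm", "arguments": {
  "deltas": [
    [0, 0, 0, 7.1, 0],
    [0, 0, 0, 7.1, 0],
    [0, 0, 0, 7.1, 0],
    [0, 0, 0, 7.1, 0],
    [0, 0, 0, 7.1, 0]
  ]
}}

```text
time_s: 2.05
position: [413.1, -277.7, 230.5]
ee_rot: [0.002, 0.99, -0.141, 0.002]
ft_force: [0.1, -0.7, 0.6]
opening: -0.0
```

```bash
python3 -c "
from h import *
go([-45,-156,100])"
```

```text
t 2.05 deck now [ -59.6 -299.   128.6] world tgt [ 474.  -146.2  208.6] shift m [ 0.0216 -0.1433  0.0216] tool x yaw -16.2 turn -0.7 f [ 0.1 -0.7  0.6] open -0.0
```

Emit:
{"name": "move_arm", "arguments": {
  "deltas": [
    [0.006, -0.038, 0, 0, 0],
    [0.006, -0.038, 0, 0, 0],
    [0.006, -0.038, 0, 0, 0],
    [0.004, -0.03, 0, 0, 0],
    [0, 0, 0, 0, 0]
  ]
}}

```text
time_s: 2.47
position: [478.0, -143.2, 231.1]
ee_rot: [0.002, 0.989, -0.149, 0.004]
ft_force: [-0.4, 0.7, -0.5]
opening: -0.1
```

```bash
python3 -c "
from h import *
go([-36,-156,20])
from bench import optics
c=optics.camera('wrist')
cv2.imwrite('pics/w1.png',c['frame'][:,:,::-1])
print(proj(c,d2w(F,[[0,-152,34],[-8,-165,34],[-8,-139,34],[8,-139,34]])).round(0), [(r['box'],r['score']) for r in optics.recognise(c,'latch_tab')])"
```

```text
t 2.4667 deck now [ -34.4 -152.   120.1] world tgt [ 508.5 -155.8  136.5] shift m [0.032  0.0026 0.0949] tool x yaw -17.2 turn -1.7 f [-0.4  0.7 -0.5] open -0.1
[[315. 150.]
 [339. 163.]
 [291. 164.]
 [289. 136.]] [([233.6, 86.7, 106.9, 77.5], 0.79)]
```

View pics/w1.png

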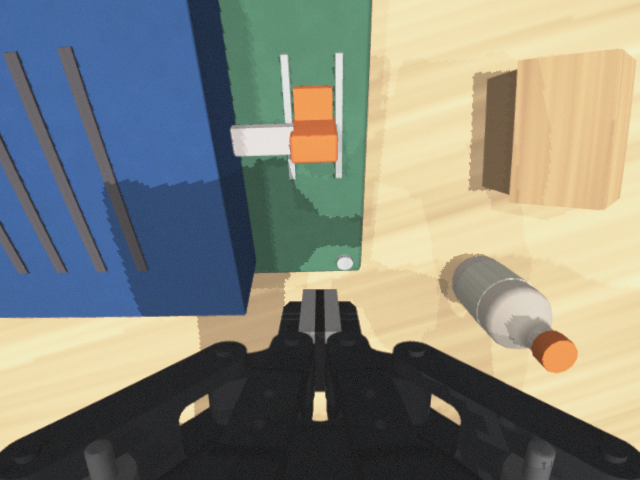

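Emit:
{"name": "move_arm", "arguments": {
  "deltas": [
    [0.01, 0.001, 0.026, 0, 0],
    [0.01, 0.001, 0.026, 0, 0],
    [0.008, 0.001, 0.026, 0, 0],
    [0.005, 0, 0.018, 0, 0],
    [0, 0, 0, 0, 0]
  ]
}}

```text
time_s: 2.98
position: [507.2, -170.0, 134.8]
ee_rot: [0.006, 0.988, -0.155, 0.007]
ft_force: [-0.4, 0.2, 0.4]
opening: -0.1
```

```bash
python3 -c "
from h import *
go([15,-156,20])"
```

```text
t 2.9833 deck now [ -34.1 -170.1   17.5] world tgt [ 554.7 -168.6  153.9] shift m [ 0.045  -0.0157 -0.0186] tool x yaw -17.8 turn -2.3 f [-0.4  0.2  0.4] open -0.1
```

Emit:
{"name": "move_arm", "arguments": {
  "deltas": [
    [0, -0.013, 0, -2, 0],
    [0.006, 0, -0.002, 0, 0]
  ]
}}

```text
time_s: 3.15
position: [514.6, -161.0, 136.6]
ee_rot: [0.006, 0.99, -0.138, 0.005]
ft_force: [0.5, 0.5, 0.1]
opening: 0.2
```

```bash
python3 -c "
from h import *
go([15,-156,20])"
```

```text
t 3.15 deck now [ -29.1 -159.4   17.7] world tgt [ 554.7 -168.6  153.9] shift m [ 0.0408 -0.0036 -0.0169] tool x yaw -15.9 turn -0.4 f [0.5 0.5 0.1] open 0.2
```

Emit:
{"name": "move_arm", "arguments": {
  "deltas": [
    [0.007, -0.001, -0.003, 0, 0],
    [0.006, 0, -0.002, 0, 0],
    [0.006, 0, -0.002, 0, 0]
  ]
}}

```text
time_s: 3.4
position: [532.0, -165.6, 146.6]
ee_rot: [0.006, 0.99, -0.138, 0.003]
ft_force: [-3.3, 0.6, -2.7]
opening: -0.1
```

Emit:
{"name": "move_arm", "arguments": {
  "deltas": [
    [0.006, 0, -0.002, 0, 0],
    [0.006, 0, -0.002, 0, 0]
  ]
}}

```text
time_s: 3.57
position: [538.9, -167.6, 150.1]
ee_rot: [0.006, 0.99, -0.138, -0.003]
ft_force: [-25.9, 7.3, -13.1]
opening: -0.2
```

```bash
python3 -c "
from h import *
go([15,-156,20])"
```

```text
t 3.5667 deck now [  -0.8 -159.3   21.7] world tgt [ 554.7 -168.6  153.9] shift m [ 0.0154 -0.0034 -0.0039] tool x yaw -15.9 turn -0.4 f [-25.9   7.3 -13.1] open -0.2
```

Emit:
{"name": "move_arm", "arguments": {
  "deltas": [
    [-0.002, 0, 0, 0, 0],
    [0, 0, 0, 0, 0]
  ]
}}

```text
time_s: 3.73
position: [534.7, -166.5, 149.4]
ee_rot: [0.005, 0.99, -0.138, -0.006]
ft_force: [-2.2, 0.5, -2.8]
opening: -0.1
```

```bash
python3 -c "
from h import *
go([-60,-156,60])
from bench import optics
c=optics.camera('top');cv2.imwrite('pics/t1.png',cv2.resize(c['frame'][120:345,200:520,::-1],None,fx=2.5,fy=2.5))
print([(r['box'],r['score']) for q in ('cover','red_vane') for r in optics.recognise(c,q)])"
```

```text
t 3.7333 deck now [  -5.1 -159.3   22.6] world tgt [ 473.6 -146.1  165.9] shift m [-0.0646 -0.0026 -0.0157] tool x yaw -15.9 turn -0.4 f [-2.2  0.5 -2.8] open -0.1
[([267.4, 151.7, 53.5, 110.7], 0.58), ([307.3, 177.5, 65.1, 66.8], 0.71)]
```

View pics/t1.png

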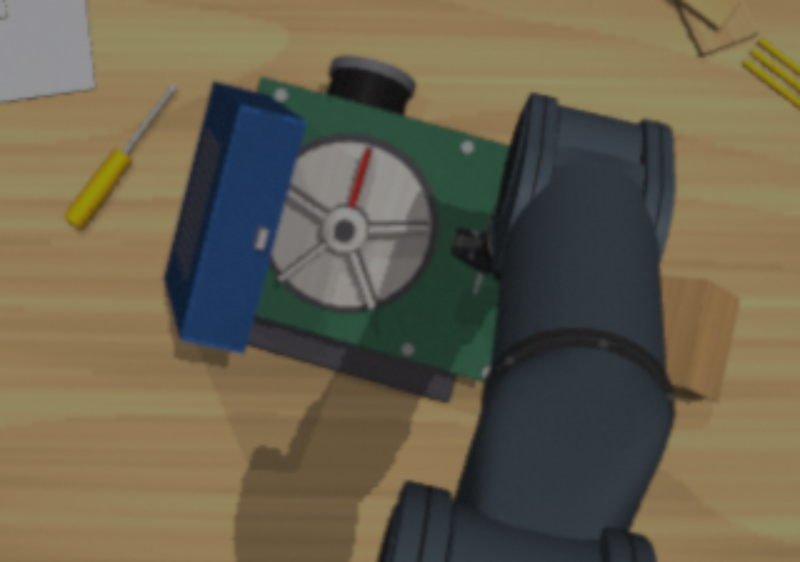

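```bash
cat >> h.py <<'E'
def back(c,uv,h):
    "pixels -> deck frame at height h"
    K,T=np.array(c["K"]),np.array(c["pose"]); k=c["k1"]
    s=cv2.undistortPoints(np.float64(uv).reshape(-1,1,2),K,np.array([k,0,0,0.]))[:,0]
    d=np.c_[s,np.ones(len(s))]@T[:3,:3].T; A,o=frame(F)
    dd=d@A; oo=(T[:3,3]-o)@A
    return oo+dd*((h-oo[2])/dd[:,2])[:,None]
def vane(name="top"):
    from bench import optics
    c=optics.camera(name); f=c["frame"].astype(int)
    m=(f[...,0]>1.8*f[...,1])&(f[...,0]>1.8*f[...,2])&(f[...,0]>60)
    v,u=np.nonzero(m); P=back(c,np.c_[u,v],40) if len(u) else np.zeros((0,3))
    r=np.hypot(P[:,0],P[:,1]) if len(P) else np.zeros(0); k=(r<95)
    if k.sum()<5: print(name,"no red",len(u)); return c,None
    P=P[k]; n=P[:,:2].mean(0)
    a=np.degrees(np.arctan2(n[1],n[0])); 
    print(name,"red n",k.sum(),"mean",n.round(1),"rmax",r[k].max().round(0),"angle",a.round(1),"vanes",[(round(a+72*i+180)%360-180) for i in range(5)]); return c,a
E
python3 -c "
from h import *
c,a=vane()
vane('side')
print('hub proj',proj(c,d2w(F,[[0,0,51]])), 'seen',np.array([344,230])/2.5+[200,120])
go([-75,-156,110])"
```

```text
top red n 54 mean [49.8 -0.8] rmax 77.0 angle -0.9 vanes [-1, 71, 143, -145, -73]
side red n 311 mean [49.3  6.3] rmax 80.0 angle 7.3 vanes [7, 79, 151, -137, -65]
hub proj [[337.1188202  211.77899437]] seen [337.6 212. ]
t 3.9833 deck now [  -4.  -159.3   22.5] world tgt [ 443.5 -137.8  207.7] shift m [-0.0971 -0.0019 -0.0571] tool x yaw -15.9 turn -0.4 f [-3.4  1.3 -2.3] open -0.1
```

Emit:
{"name": "move_arm", "arguments": {
  "deltas": [
    [-0.03, 0, -0.005, 0, 0],
    [-0.03, 0, -0.02, 0, 0],
    [-0.02, -0.01, -0.035, 0, 0],
    [-0.01, -0.03, -0.03, 0, 0],
    [-0.005, -0.04, 0, 0, 0]
  ]
}}

```text
time_s: 4.4
position: [470.1, -70.2, 243.8]
ee_rot: [0.007, 0.989, -0.145, 0.002]
ft_force: [1.8, -0.1, -0.7]
opening: -0.2
```

Emit:
{"name": "move_arm", "arguments": {
  "deltas": [
    [0, -0.04, 0, 0, 0],
    [0, -0.03, 0, 0, 0],
    [0, 0, 0, 0, 0]
  ]
}}

```text
time_s: 4.65
position: [497.3, 7.0, 249.8]
ee_rot: [0.003, 0.99, -0.143, 0.012]
ft_force: [-0.4, -0.3, -0.2]
opening: 0.1
```

```bash
python3 -c "
from h import *
vane()
go([-57,-4,24])
go([-57,-4,70])"
```

```text
top no red 109
t 4.7 deck now [-47.8  -4.7 145. ] world tgt [528.7  -3.6 133.1] shift m [ 0.0298 -0.0018  0.1176] tool x yaw -16.5 turn -1.0 f [0.3 0.1 0.3] open -0.1
t 4.7 deck now [-47.8  -4.7 145. ] world tgt [513.5   0.6 176.3] shift m [ 0.0152 -0.0013  0.074 ] tool x yaw -16.5 turn -1.0 f [0.3 0.1 0.3] open -0.1
```

Emit:
{"name": "move_arm", "arguments": {
  "deltas": [
    [0.007, 0, 0.03, 0, 0],
    [0.007, 0, 0.03, 0, 0],
    [0, 0, 0, 0, 0]
  ]
}}

```text
time_s: 4.95
position: [517.7, -1.0, 193.1]
ee_rot: [0.003, 0.99, -0.143, 0.019]
ft_force: [-0.7, 0.4, -0.3]
opening: 0.2
```

```bash
python3 -c "
from h import *
go([-57,-4,24])"
```

```text
t 4.95 deck now [-47.1  -4.4  84.3] world tgt [528.7  -3.6 133.1] shift m [ 0.009  -0.0006  0.0604] tool x yaw -16.4 turn -0.9 f [-0.7  0.4 -0.3] open 0.2
```

Emit:
{"name": "move_arm", "arguments": {
  "deltas": [
    [0.005, 0, 0.028, 0, 0],
    [0.004, 0, 0.022, 0, 0],
    [0, 0, 0.005, 0, 0]
  ]
}}

```text
time_s: 5.2
position: [532.2, -7.3, 141.3]
ee_rot: [0.003, 0.989, -0.145, 0.023]
ft_force: [-1.2, 0.3, -0.3]
opening: -0.1
```

```bash
python3 -c "
from h import *
go([-57,-4,24])
c,a=vane('wrist');cv2.imwrite('pics/w2.png',c['frame'][:,:,::-1])"
```

```text
t 5.2 deck now [-50.1  -6.6  30.2] world tgt [528.7  -3.6 133.1] shift m [-0.0048 -0.0025  0.008 ] tool x yaw -16.6 turn -1.2 f [-1.2  0.3 -0.3] open -0.1
wrist red n 4458 mean [41.4 -0.1] rmax 59.0 angle -0.1 vanes [0, 72, 144, -144, -72]
```

View pics/w2.png

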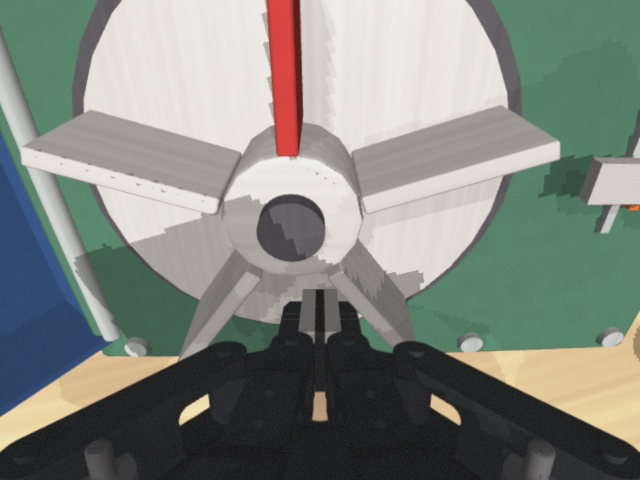

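Emit:
{"name": "move_arm", "arguments": {
  "deltas": [
    [-0.004, 0.006, 0.004, 0, 0],
    [0, 0.008, 0.002, 0, 0],
    [0.004, 0.012, -0.001, 0, 0],
    [0.01, 0.014, -0.004, 0, 0],
    [0.015, 0.012, -0.005, 0, 0]
  ]
}}

```text
time_s: 5.67
position: [538.6, -65.2, 152.0]
ee_rot: [0.002, 0.989, -0.143, 0.024]
ft_force: [-0.1, 0.2, 0.4]
opening: 0.2
```

Emit:
{"name": "move_arm", "arguments": {
  "deltas": [
    [-0.015, 0, -0.04, 0, 0],
    [-0.005, 0, -0.04, 0, 0],
    [-0.01, 0, -0.035, 0, 0],
    [-0.03, 0, 0, 0, 0],
    [-0.03, 0, 0, 0, 0]
  ]
}}

```text
time_s: 6.08
position: [449.7, -48.6, 269.3]
ee_rot: [0.003, 0.988, -0.149, 0.028]
ft_force: [-0.6, 0.4, 0.1]
opening: -0.1
```

```bash
python3 -c "
from h import *
from bench import status
go([-57,-4,90])
vane('wrist');print(status.sense()['time_s'])
vane('wrist');vane('top');print(status.sense()['time_s'])"
```

```text
t 6.0833 deck now [-70.6 -68.4 173.9] world tgt [506.9   2.4 195.1] shift m [ 0.0354 -0.0655  0.0764] tool x yaw -17.2 turn -1.7 f [-0.6  0.4  0.1] open -0.1
wrist red n 824 mean [-29.   42.3] rmax 82.0 angle 124.4 vanes [124, -164, -92, -20, 52]
6.1333
wrist red n 1025 mean [-33.9  36.8] rmax 82.0 angle 132.6 vanes [133, -155, -83, -11, 61]
top red n 65 mean [-39.4  33.3] rmax 79.0 angle 139.8 vanes [140, -148, -76, -4, 68]
6.2333
```

Emit:
{"name": "move_arm", "arguments": {
  "deltas": [
    [0.015, -0.03, 0.015, 0, 0],
    [0.008, -0.02, 0.02, -1, 0],
    [0, -0.003, 0.01, -1, 0],
    [0, 0, 0, 0, 0],
    [0, 0, 0, 0, 0]
  ]
}}

```text
time_s: 6.65
position: [492.9, -7.5, 229.2]
ee_rot: [0.004, 0.991, -0.133, 0.033]
ft_force: [0.1, -0.1, 0.5]
opening: -0.1
```

Emit:
{"name": "move_arm", "arguments": {
  "deltas": [
    [0, 0, 0, 0, 0],
    [0, 0, 0, 0, 0],
    [0, 0, 0, 0, 0],
    [0, 0, 0, 0, 0],
    [0, 0, 0, 0, 0]
  ]
}}

```text
time_s: 7.07
position: [493.3, -10.8, 232.1]
ee_rot: [0.004, 0.99, -0.136, 0.034]
ft_force: [-0.0, 0.5, 0.9]
opening: -0.2
```

```bash
python3 -c "
from h import *
vane('wrist');vane('wrist');vane('top');vane('side')
go([-57,-4,26])"
```

```text
wrist red n 2113 mean [-32.1 -34.8] rmax 80.0 angle -132.7 vanes [-133, -61, 11, 83, 155]
wrist red n 2156 mean [-30.6 -36.1] rmax 80.0 angle -130.3 vanes [-130, -58, 14, 86, 158]
top no red 116
side red n 266 mean [-33.2 -34.1] rmax 80.0 angle -134.2 vanes [-134, -62, 10, 82, 154]
t 7.2667 deck now [-53.6 -20.  127.9] world tgt [528.   -3.5 134.9] shift m [ 0.0249 -0.0159  0.0988] tool x yaw -15.6 turn -0.1 f [-0.   0.5 -0.3] open -0.1
```

Emit:
{"name": "move_arm", "arguments": {
  "deltas": [
    [0.006, -0.003, 0.03, 0, 0],
    [0.006, -0.003, 0.03, 0, 0],
    [0.006, -0.003, 0.025, 0, 0],
    [0.003, 0, 0.01, 0, 0],
    [0, 0, 0, 0, 0]
  ]
}}

```text
time_s: 7.68
position: [525.2, -8.7, 137.5]
ee_rot: [0.003, 0.99, -0.135, 0.037]
ft_force: [0.1, -0.6, -0.2]
opening: -0.3
```

```bash
python3 -c "
from h import *
vane('wrist');vane('side')
go([-57,-10,26])"
```

```text
wrist red n 7156 mean [-22.8 -39.6] rmax 83.0 angle -120.0 vanes [-120, -48, 24, 96, 168]
side no red 7065
t 7.7833 deck now [-56.6  -9.6  30.6] world tgt [526.4  -9.2 134.9] shift m [0.0008 0.0004 0.0046] tool x yaw -15.6 turn -0.1 f [-0.9  0.2  1. ] open 0.1
```

Emit:
{"name": "move_arm", "arguments": {
  "deltas": [
    [0.004, 0.01, 0.001, 0, 0],
    [0.006, 0.011, 0, 0, 0],
    [0.008, 0.01, -0.002, 0, 0],
    [0.013, 0.012, -0.005, 0, 0],
    [0.018, 0.007, -0.006, 0, 0]
  ]
}}

```text
time_s: 8.2
position: [556.8, -71.4, 160.9]
ee_rot: [0.002, 0.99, -0.133, 0.039]
ft_force: [0.0, -0.3, 0.5]
opening: 0.0
```

Emit:
{"name": "move_arm", "arguments": {
  "deltas": [
    [-0.015, 0, -0.04, 0, 0],
    [-0.01, 0, -0.04, 0, 0],
    [-0.015, -0.02, -0.02, 0, 0],
    [-0.03, -0.02, 0, 0, 0],
    [-0.02, -0.01, 0, 0, 0]
  ]
}}

```text
time_s: 8.62
position: [480.5, -9.0, 260.6]
ee_rot: [0.003, 0.989, -0.141, 0.044]
ft_force: [-0.4, 0.5, -0.9]
opening: -0.3
```

```bash
python3 -c "
from h import *
vane('wrist');vane('wrist');vane('top');vane('side')
go([-57,-10,90])"
```

```text
wrist red n 1351 mean [40.5 10.7] rmax 61.0 angle 14.7 vanes [15, 87, 159, -129, -57]
wrist red n 1441 mean [38.6 17.4] rmax 63.0 angle 24.3 vanes [24, 96, 168, -120, -48]
top red n 77 mean [40.5 27.6] rmax 77.0 angle 34.3 vanes [34, 106, 178, -110, -38]
side red n 307 mean [34.2 41.2] rmax 85.0 angle 50.3 vanes [50, 122, -166, -94, -22]
t 8.8167 deck now [-54.6 -23.1 157.8] world tgt [505.3  -3.4 195.1] shift m [ 0.0151 -0.0131  0.0662] tool x yaw -16.2 turn -0.8 f [-0.8  0.7 -0.3] open -0.1
```

Emit:
{"name": "move_arm", "arguments": {
  "deltas": [
    [0.006, -0.006, 0.02, 0, 0],
    [0.006, -0.005, 0.015, 0, 0],
    [0, 0, 0, 0, 0],
    [0, 0, 0, 0, 0],
    [0, 0, 0, 0, 0]
  ]
}}

```text
time_s: 9.23
position: [502.5, -10.0, 227.9]
ee_rot: [0.005, 0.988, -0.144, 0.046]
ft_force: [0.6, 0.2, 0.3]
opening: 0.1
```

Emit:
{"name": "move_arm", "arguments": {
  "deltas": [
    [0, 0, 0, 0, 0],
    [0, 0, 0, 0, 0],
    [0, 0, 0, 0, 0],
    [0, 0, 0, 0, 0],
    [0, 0, 0, 0, 0]
  ]
}}

```text
time_s: 9.65
position: [502.8, -11.9, 230.4]
ee_rot: [0.005, 0.988, -0.146, 0.047]
ft_force: [0.1, 0.5, -0.2]
opening: 0.0
```

Emit:
{"name": "move_arm", "arguments": {
  "deltas": [
    [0, 0, 0, 0, 0],
    [0, 0, 0, 0, 0],
    [0, 0, 0, 0, 0],
    [0, 0, 0, 0, 0],
    [0, 0, 0, 0, 0]
  ]
}}

```text
time_s: 10.07
position: [502.7, -11.6, 230.8]
ee_rot: [0.005, 0.988, -0.145, 0.047]
ft_force: [-0.5, -0.0, 0.7]
opening: 0.3
```

```bash
python3 -c "
from h import *
vane('wrist');vane('top');vane('side');vane('side')
go([-57,-10,26])"
```

```text
wrist red n 1280 mean [-48.2  -5.2] rmax 82.0 angle -173.9 vanes [-174, -102, -30, 42, 114]
top no red 105
side red n 337 mean [-49.5  -0.7] rmax 78.0 angle -179.2 vanes [-179, -107, -35, 37, 109]
side red n 339 mean [-49.7  -1.6] rmax 78.0 angle -178.1 vanes [-178, -106, -34, 38, 110]
t 10.2667 deck now [-45.1 -18.7 123.7] world tgt [526.4  -9.2 134.9] shift m [ 0.0129 -0.0087  0.0975] tool x yaw -16.7 turn -1.3 f [ 0.  -0.7 -0.4] open 0.1
```

Emit:
{"name": "move_arm", "arguments": {
  "deltas": [
    [0.004, -0.025, 0.01, 0, 0],
    [0.003, -0.02, 0.015, 0, 0],
    [0.003, -0.003, 0.02, 0, 0],
    [0, 0, 0, 0, 0],
    [0, 0, 0, 0, 0]
  ]
}}

```text
time_s: 10.68
position: [532.0, 31.2, 187.0]
ee_rot: [0.004, 0.988, -0.146, 0.049]
ft_force: [-0.2, -0.4, 0.4]
opening: -0.0
```

```bash
python3 -c "
from h import *
vane('wrist')
go([-55,29,26])"
```

```text
wrist red n 1446 mean [-48.1 -10. ] rmax 83.0 angle -168.2 vanes [-168, -96, -24, 48, 120]
t 10.7333 deck now [-44.5  30.1  76.8] world tgt [538.7  27.8 135.6] shift m [0.0025 0.0012 0.0519] tool x yaw -16.9 turn -1.4 f [-0.1  1.3 -0.3] open -0.1
```

Emit:
{"name": "move_arm", "arguments": {
  "deltas": [
    [0.001, 0, 0.025, 0, 0],
    [0.001, 0, 0.02, 0, 0],
    [0, 0, 0.004, 0, 0]
  ]
}}

```text
time_s: 10.98
position: [540.0, 27.7, 141.7]
ee_rot: [0.004, 0.988, -0.148, 0.052]
ft_force: [-0.9, -0.0, -0.2]
opening: 0.2
```

```bash
python3 -c "
from h import *
vane('wrist')
go([-55,29,26])"
```

```text
wrist red n 1907 mean [-40.7  -8.1] rmax 66.0 angle -168.7 vanes [-169, -97, -25, 47, 119]
t 11.0333 deck now [-51.6  29.1  31.7] world tgt [538.7  27.8 135.6] shift m [-0.0019  0.0001  0.0063] tool x yaw -17.0 turn -1.6 f [-0.3 -0.1 -1.3] open 0.2
```

Emit:
{"name": "move_arm", "arguments": {
  "deltas": [
    [-0.003, 0.011, 0.004, 0, 0],
    [-0.001, 0.011, 0.002, 0, 0],
    [0, 0.012, 0, 0, 0],
    [0.003, 0.018, -0.001, 0, 0],
    [0.009, 0.018, -0.003, 0, 0]
  ]
}}

```text
time_s: 11.45
position: [525.3, -43.5, 144.2]
ee_rot: [0.003, 0.988, -0.145, 0.053]
ft_force: [-0.5, 0.3, 0.2]
opening: -0.3
```

Emit:
{"name": "move_arm", "arguments": {
  "deltas": [
    [-0.015, 0, -0.04, 0, 0],
    [-0.01, 0, -0.04, 0, 0],
    [-0.015, 0, -0.035, 0, 0],
    [-0.03, 0, 0, 0, 0],
    [-0.02, 0, 0, 0, 0]
  ]
}}

```text
time_s: 11.87
position: [425.8, -27.0, 254.0]
ee_rot: [0.005, 0.987, -0.154, 0.055]
ft_force: [-0.4, -0.0, -0.3]
opening: -0.2
```

```bash
python3 -c "
from h import *
vane('wrist');vane('wrist');vane('top');vane('side')
go([-57,-10,90])"
```

```text
wrist red n 57 mean [ 13.6 -20.3] rmax 28.0 angle -56.2 vanes [-56, 16, 88, 160, -128]
wrist no red 430
top red n 56 mean [ 42.4 -28. ] rmax 78.0 angle -33.4 vanes [-33, 39, 111, -177, -105]
side red n 223 mean [ 46.1 -17.3] rmax 82.0 angle -20.6 vanes [-21, 51, 123, -165, -93]
t 12.0667 deck now [-101.4  -53.3  168. ] world tgt [505.3  -3.4 195.1] shift m [ 0.06   -0.0453  0.0654] tool x yaw -17.6 turn -2.2 f [ 0.4 -1.  -0.8] open -0.0
```

Emit:
{"name": "move_arm", "arguments": {
  "deltas": [
    [-0.01, 0.03, -0.02, 0, 0],
    [0, 0.03, -0.02, 0, 0],
    [0, 0.03, 0, 0, 0],
    [0, 0.03, 0, 0, 0],
    [0, 0.03, 0, 0, 0]
  ]
}}

```text
time_s: 12.48
position: [372.2, -168.8, 293.5]
ee_rot: [0.004, 0.987, -0.148, 0.056]
ft_force: [1.3, 0.4, 1.2]
opening: -0.1
```

Emit:
{"name": "move_arm", "arguments": {
  "deltas": [
    [0, 0, 0, 0, 0],
    [0, 0, 0, 0, 0],
    [0, 0, 0, 0, 0],
    [0, 0, 0, 0, 0],
    [0, 0, 0, 0, 0]
  ]
}}

```text
time_s: 12.9
position: [371.8, -176.3, 293.5]
ee_rot: [0.005, 0.987, -0.153, 0.056]
ft_force: [0.1, 0.6, 0.3]
opening: 0.1
```

Emit:
{"name": "move_arm", "arguments": {
  "deltas": [
    [0, 0, 0, 0, 0],
    [0, 0, 0, 0, 0],
    [0, 0, 0, 0, 0],
    [0, 0, 0, 0, 0],
    [0, 0, 0, 0, 0]
  ]
}}

```text
time_s: 13.32
position: [373.1, -173.6, 293.2]
ee_rot: [0.005, 0.987, -0.15, 0.056]
ft_force: [-0.7, 0.8, -0.3]
opening: 0.4
```

Emit:
{"name": "move_arm", "arguments": {
  "deltas": [
    [0, 0, 0, 0, 0],
    [0, 0, 0, 0, 0],
    [0, 0, 0, 0, 0],
    [0, 0, 0, 0, 0],
    [0, 0, 0, 0, 0]
  ]
}}

```text
time_s: 13.73
position: [373.1, -173.4, 293.2]
ee_rot: [0.005, 0.987, -0.15, 0.056]
ft_force: [0.2, 0.7, -0.4]
opening: -0.1
```

```bash
python3 -c "
from h import *
c,a=vane('top');vane('side');cv2.imwrite('pics/t9.png',cv2.resize(c['frame'][120:345,200:520,::-1],None,fx=2.5,fy=2.5))
for i in range(6): vane('wrist') if i<0 else vane('top')
go([-57,-10,90])"
```

```text
top red n 81 mean [32.  38.5] rmax 77.0 angle 50.3 vanes [50, 122, -166, -94, -22]
side red n 301 mean [30.3 45.1] rmax 87.0 angle 56.1 vanes [56, 128, -160, -88, -16]
top red n 81 mean [32.  38.5] rmax 77.0 angle 50.3 vanes [50, 122, -166, -94, -22]
top red n 81 mean [32.  38.5] rmax 77.0 angle 50.3 vanes [50, 122, -166, -94, -22]
top red n 80 mean [31.8 38.3] rmax 77.0 angle 50.3 vanes [50, 122, -166, -94, -22]
top red n 81 mean [32.  38.5] rmax 77.0 angle 50.3 vanes [50, 122, -166, -94, -22]
top red n 81 mean [32.  38.5] rmax 77.0 angle 50.3 vanes [50, 122, -166, -94, -22]
top red n 81 mean [32.  38.5] rmax 77.0 angle 50.3 vanes [50, 122, -166, -94, -22]
t 14.1333 deck now [-100.6 -209.   210.3] world tgt [505.3  -3.4 195.1] shift m [ 0.0643 -0.2008  0.1074] tool x yaw -17.3 turn -1.8 f [-0.2  1.   0.3] open -0.1
```

View pics/t9.png

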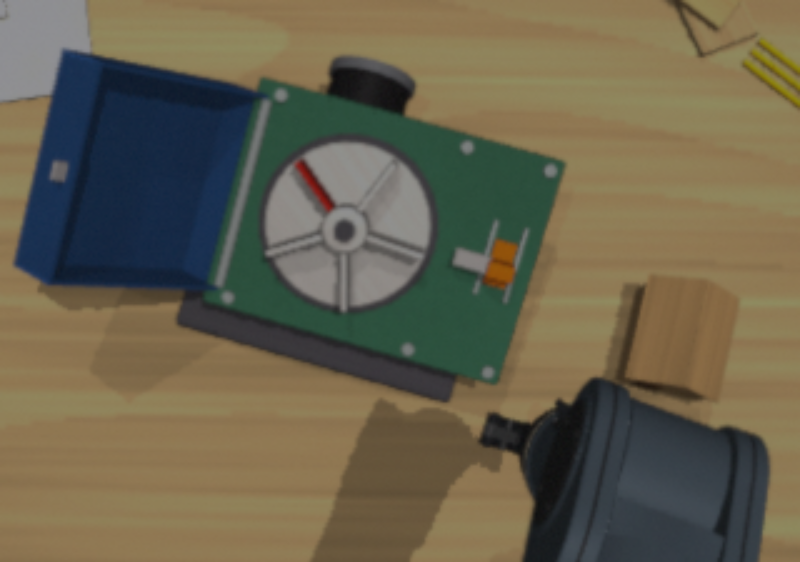

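The cover is fully open, the red vane is still at crop (315,185), which is about +50°, and the house hasn't moved. The arm is clear of everything.

```bash
python3 -c "
from bench import optics,env
c=optics.camera('side')
for q in('glue_centre','driver_grip','house_centre'):print(q,[(r['box'],round(r['score'],2)) for r in optics.recognise(c,q)][:1])
print(env.close_job())"
```

```text
glue_centre [([420.4, 169.1, 24.5, 57.0], 0.93)]
driver_grip [([184.2, 303.3, 47.8, 67.4], 0.89)]
house_centre [([360.6, 144.1, 53.2, 59.7], 0.68)]
the job is handed in; nothing more can be done
None
```

I slid the latch to its stop, at about 26 N on the tool, and the cover sprang fully open. I then gave the fan three light anticlockwise flicks, lifting the closed fingers clear after each one.

- **Turning:** the red vane's total angle, followed in pictures, was about 0°, then 235°, 545° and finally 770°, or roughly 13.4 rad. I counted the full turns from the angles and speeds seen between pictures, not from a joint reading.
- **Speed and run-on:** the speed just after release was about 3 to 3.5 rad/s. The fan ran on untouched for about a second each time. Speed during the pushes was not measured; I planned them for about 4 rad/s.
- **Final state:** the vane angle stayed the same over seven top pictures (about 0.4 s), the cover was open, and the arm was well clear at about 290 mm height.
- **Loose objects:** the house, glue bottle and screwdriver were found in the side picture within about 3 pixels of where they started.

Two checks disagreed slightly:
- The side and wrist cameras gave vane angles up to about 10° off the top camera, because they also see the vane's flank.
- The pose fit left free in height gave 123 mm instead of the stated 130 mm, so I used 130 mm. With it, the predicted latch tab position and hub centre matched the pictures to within about 2 pixels.

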